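Put the tape rolls away in their holders

TASK

Put the four rolls of tape away in the three round pans, each roll lying flat inside the pan that fits its width: the widest roll in the largest pan, the second widest in the middle-sized pan, and the two narrow rolls of equal width in the smallest pan, the tall one at the bottom and the flat one squarely on top of it. Leave the sanding block and the small cups where they are.

Things in the scene. Friction and masses are not known exactly. Their poses are not given: they have to be found in the camera images.
- wide_roll_mid (a point): a roll of adhesive tape lying flat: the widest and largest roll, blue; a ring 148 mm in outside diameter, 50 mm high, with a wall about 45 mm thick round an open hole about 56 mm wide; about 150 g. The point is its centre, in the middle of the hole and half-way up (25 mm above its underside); z is the ring's axis. It can be grasped across the wall, one finger in the hole
- middle_roll_mid (a point): a roll of adhesive tape lying flat: the second widest roll, blue, lower than the widest one; a ring 126 mm in outside diameter, 36 mm high, with a wall about 26 mm thick round an open hole about 74 mm wide; about 110 g. The point is its centre, in the middle of the hole and half-way up (18 mm above its underside); z is the ring's axis. It can be grasped across the wall, one finger in the hole
- tall_roll_mid (a point): a roll of adhesive tape lying flat: the taller of the two narrowest rolls, black with an orange-brown core; a ring 104 mm in outside diameter, 50 mm high, with a wall about 26 mm thick round an open hole about 52 mm wide; about 120 g. The point is its centre, in the middle of the hole and half-way up (25 mm above its underside); z is the ring's axis. It can be grasped across the wall, one finger in the hole
- flat_roll_mid (a point): a roll of adhesive tape lying flat: the flatter of the two narrowest rolls, half as high as the other one, cream; a ring 104 mm in outside diameter, 25 mm high, with a wall about 23 mm thick round an open hole about 57 mm wide; about 80 g. The point is its centre, in the middle of the hole and half-way up (12.5 mm above its underside); z is the ring's axis. It can be grasped across the wall, one finger in the hole
- large_holder: the largest of three round shallow aluminium pans (holders) fixed to the table: 164 mm inside diameter, 170 mm outside, floor 4 mm thick, rim top 12 mm above the table, a dark screw head in the middle. It fits the 148 mm roll. Origin on its axis at its underside, on the table; z up
- medium_holder: the middle-sized of three round shallow aluminium pans (holders) fixed to the table: 142 mm inside diameter, 148 mm outside, floor 4 mm thick, rim top 12 mm above the table, a dark screw head in the middle. It fits the 126 mm roll. Origin on its axis at its underside, on the table; z up
- small_holder: the smallest of three round shallow aluminium pans (holders) fixed to the table: 120 mm inside diameter, 126 mm outside, floor 4 mm thick, rim top 12 mm above the table, a dark screw head in the middle. It fits the 104 mm rolls. Origin on its axis at its underside, on the table; z up
- sanding_block: bystander, not to be moved: a loose foam sanding block, dark with a red-brown face, 62 x 115 mm and 31 mm high (long side along its y); origin at the centre of its underside
- cup_a: bystander, not to be moved: a small loose clear plastic cup, 51 mm wide and 35 mm high, standing right of the middle; origin at the centre of its underside. Beyond it stand two fixed cartons to keep the hand clear of: an open one 185 mm high, within 150 mm of the point x 0.855, y -0.06, and one 240 mm high, within 85 mm of the point x 0.70, y -0.38
- cup_b: bystander, not to be moved: another such cup, to the left, among the rolls and pans; origin at the centre of its underside

How it is judged:
By the outcome, as a careful person would: the job done as asked, in the order asked, and still so for the second after the job is handed in, with the robot touching nothing.
It also fails if it takes over 106 s, if anything falls off the work surface, if the arm or the gripper's body presses on something with over 40 N, if the wrist force passes 120 N, or if a joint passes its speed limit or range.

ROBOT

A 6-joint arm with a two-finger parallel gripper is mounted at the origin on a cart in front of the work surface, level with it; the furniture and walls round the work are solid. World frame = base frame: x ahead of the robot, y to its left, z up, the work surface at z = 0. Lengths are in m, angles in rad, forces in N, time in s.
With the tool pointing down it reaches from about 0.25 to 0.85 m from the base axis. Payload 12.5 kg.
Tool frame: the origin (TCP) lies between the finger pads; the fingertips stand 19 mm ahead of it and the grasp point (between the pads) is the TCP; x points along the fingers, z is the direction in which the jaws open and shut, and the axes are right-handed (so a half turn about x gives the same grasp; the last joint's range is limited). The gripper opens to 93 mm and grips with 3 to 60 N. Pads are 15 mm wide; open, the fingers measure 128 mm over their backs; the gripper's body (75 mm by 188 mm) begins 65 mm behind the grasp point.
Start: joints at [-0.085, 0.351, 1.652, -0, 1.139, -0.085], TCP at [0.55, 0, 0.238] pointing down, gripper open.
Joint ranges: [-2.75, 2.75], [-0.79, 2.1], [0.01, 2.65], [-1.57, 4.71], [0.07, 3.14], [-2.87, 2.87]. Speed limits (rad/s): [2.22, 2.22, 2.79, 3.14, 3.14, 3.14].

INTERFACE

Orientations are given as a rotation vector (axis times angle).
In Python, from workcell import robot gives the robot as it stands.
- The arm moves only by the shell command python3 -m pendant 'ROWS' [OPENING]. ROWS is a JSON object of lists of equal length, an entry for each row: "linear": the shift along the tool's x, y, z in mm, a list of three; "yaw": the turn about the tool's x in rad. A call has 1 to 12 rows; each row is the pose to reach, as a shift and turn from the pose measured when the call began, along the tool's axes at that moment; what a row does not reach only later rows make up. A row lasts 1/12 s, in which the tool goes at most 41.7 mm and 7.16 degrees, less where a joint would pass 70% of its speed; a pose out of reach is approached as far as the arm can. A call with a gripper value outside its range is refused whole. OPENING is the opening, from -1 (shut) to 1 (fully open), set as the call begins (- or left out, the last holds). The fingers move at their own pace and stop on an object; the grip force is fixed at half the most. Time passes only in rows, so rows that repeat a pose let the fingers close. It gives the time, the measured TCP pose, the force and the opening at its end, in the units of the state.
- robot.observe(): the state, without advancing time (a new reading comes with each control period).
- robot.capture(name): name is "scene" or "side" or "wrist"; returns a dict with "color" (400x640x3 uint8, red, green, blue), "camera_matrix" (3x3 intrinsics, pixels), "D" ([k1, k2, p1, p2, k3] as OpenCV has them; the pictures are not rectified), "origin" and "attitude" of the camera in the world. Camera axes: x right, y up, looking along -z (the intrinsics and any distortion apply to the point x, -y, -z); pixel columns grow to the right and rows downward; lengths in m; the calibration is good to about 2 mm. A picture is of the moment at which its call begins. There is no depth.
- robot.hand_in(): hands the job in, once; it reports no verdict.
Trained networks look in a picture, given as the dict that the camera call returned (one of the last four; its "shot" number tells which), for a name from the list of things; names that differ only in an ending like _2 or _b are one class to them, and where a whole thing is asked for, a point or a joint stands for the part that bears it (a point fixed in the world has none). Each returns a list of dicts, best first, with "p" (0 to 1); they miss things now and then, are a little off and sometimes report something else, mostly with a low value. They report only what shows in the picture. A call takes as long as a camera call.
- robot.find_in(target, picture): "centre" ([row, column] in pixels, amid what is visible of it).
- robot.mark_of(target, picture): "centre" ([row, column] in pixels: a listed point, or the origin of a listed thing).
The state is a dict: "time_s": time; "joints": joint angles; "joint_velocities": joint speeds; "joint_torque": joint torques, N m; "tool_pos": TCP position; "tool_rot": TCP orientation; "contact_force": force on the tool from outside, world axes, zero at the start; "ft_torque": the same for the moment, N m; "width": opening from 0.0 (shut) to 1.0 (fully open).
Only numpy, scipy, OpenCV 4.12 (cv2) and the standard library are available. Lean on these libraries where they do the work, as an engineer would, in place of code of your own. Each camera call takes 0.05 s, during which the arm holds its last target. There are 200 camera calls.

## Working session

There is one attempt and no reset: what is moved stays moved. The work goes in short steps, Python scripts to look and compute and a shell command to move; the robot and the scene stay as the last step left them, time stands still between calls to the robot, and variables do not carry over. Pictures are saved under pics/ and viewed, about 12 in all and at most 16, crops included, and the job is handed in when it is done.

```bash
mkdir -p pics; cat > h.py <<'E'
import numpy as np, cv2
from scipy.spatial.transform import Rotation as R
from workcell import robot
def att(c):
    a=np.array(c["attitude"],float)
    return a if a.shape==(3,3) else R.from_rotvec(a).as_matrix()
def ray(c,rc):
    u=cv2.undistortPoints(np.array([[[rc[1],rc[0]]]],float),np.array(c["camera_matrix"]),np.array(c["D"]))[0,0]
    return att(c)@np.array([u[0],-u[1],-1.])
def at_z(c,rc,z):
    o=np.array(c["origin"]);d=ray(c,rc);return o+d*(z-o[2])/d[2]
def proj(c,P):
    P=np.atleast_2d(P);q=(P-np.array(c["origin"]))@att(c);q=q*[1,-1,-1]
    return cv2.projectPoints(q,np.zeros(3),np.zeros(3),np.array(c["camera_matrix"]),np.array(c["D"]))[0][:,0]
Z=dict(wide_roll_mid=.025,middle_roll_mid=.018,tall_roll_mid=.025,flat_roll_mid=.0125,large_holder=0,medium_holder=0,small_holder=0,sanding_block=0,cup_a=0,cup_b=0)
def save(c,n): cv2.imwrite(f"pics/{n}.png",cv2.cvtColor(c["color"],cv2.COLOR_RGB2BGR))
E
python3 - <<'E'
from h import *
np.set_printoptions(precision=4,suppress=True)
s=robot.observe();print(s)
for n in("scene","side"):
    c=robot.capture(n);save(c,n+"0");print(n,c["origin"],c["attitude"])
    for k,z in Z.items():
        for m in robot.mark_of(k,c)[:2]: print(k,np.round(m["centre"]),round(m["p"],2),at_z(c,m["centre"],z))
c=robot.capture("wrist");save(c,"wrist0");print(c["origin"])
E
```

```text
{'time_s': 0.0, 'joints': array([-0.0846,  0.3512,  1.6524,  0.    ,  1.1391, -0.0846]), 'joint_velocities': array([-0.0002, -0.0013, -0.0005, -0.0004,  0.0004,  0.0006]), 'joint_torque': array([  0.0014, -49.7322, -28.5255,   0.07  ,   0.0258,  -0.0002]), 'tool_pos': array([0.5497, 0.0001, 0.2371]), 'tool_rot': array([0.0001, 1.572 , 0.0001]), 'contact_force': array([-0.4148,  0.0554, -0.1374]), 'ft_torque': array([ 0.0382,  0.0046, -0.0001]), 'width': 0.9957977959828426}
scene [ 0.2297 -0.6197  0.7856] [ 0.7664 -0.1962 -0.5176]
wide_roll_mid [247. 353.] 0.61 [ 0.59   -0.1255  0.025 ]
middle_roll_mid [187. 316.] 0.86 [0.6228 0.0973 0.018 ]
tall_roll_mid [174. 213.] 0.63 [0.4093 0.2832 0.025 ]
flat_roll_mid [152. 276.] 0.75 [0.6011 0.2931 0.0125]
large_holder [227. 251.] 0.68 [0.4235 0.0765 0.    ]
medium_holder [361. 349.] 0.98 [ 0.4426 -0.3338  0.    ]
medium_holder [186. 270.] 0.21 [0.5273 0.1848 0.    ]
small_holder [286. 285.] 0.66 [ 0.4152 -0.122   0.    ]
sanding_block [153. 337.] 0.84 [0.7559 0.2075 0.    ]
cup_a [295. 370.] 0.62 [ 0.5613 -0.2357  0.    ]
cup_a [185. 270.] 0.
[... 241 characters left out ...]
oll_mid [267. 252.] 0.32 [0.7384 0.2134 0.025 ]
middle_roll_mid [231. 295.] 0.93 [0.6243 0.0992 0.018 ]
middle_roll_mid [299. 305.] 0.21 [0.5982 0.3049 0.018 ]
tall_roll_mid [286. 377.] 0.67 [0.4115 0.2813 0.025 ]
flat_roll_mid [295. 305.] 0.81 [0.5962 0.2938 0.0125]
large_holder [229. 364.] 0.75 [0.4223 0.0864 0.    ]
medium_holder [133. 346.] 0.84 [ 0.4422 -0.3257 -0.    ]
small_holder [174. 362.] 0.98 [ 0.4053 -0.1268  0.    ]
sanding_block [265. 248.] 0.86 [0.7521 0.1929 0.    ]
cup_a [152. 317.] 0.71 [ 0.552  -0.2319  0.    ]
cup_a [262. 335.] 0.64 [0.5143 0.1937 0.    ]
cup_b [152. 317.] 0.71 [ 0.552  -0.2319  0.    ]
cup_b [262. 335.] 0.64 [0.5143 0.1937 0.    ]
[0.5485 0.0771 0.3851]
```

View pics/side0.png

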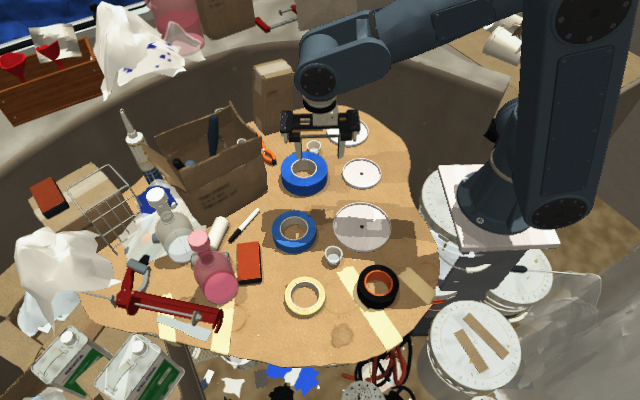

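View pics/scene0.png

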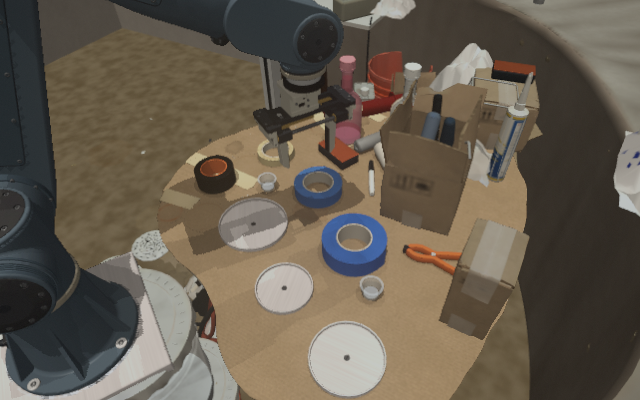

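View pics/wrist0.png

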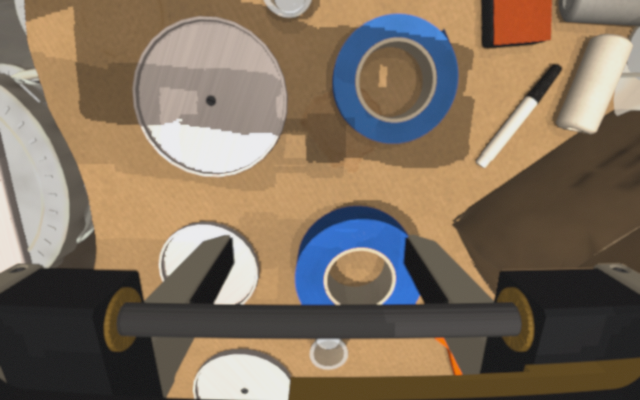

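Pictures viewed: 3. They show:
- **Side:** black tall roll at (378,286), cream flat roll at (305,297), middle roll at (294,231), wide roll at (303,173). Pans are at (362,227) large, (362,173) small and (348,132) medium.
- **Scene and wrist:** the detections agree with this layout to about 1 cm.

Next I'll take two overhead wrist views to refine the positions.

```bash
cat > m.py <<'E'
from h import *
import sys
np.set_printoptions(precision=4,suppress=True)
c=robot.capture("wrist");save(c,sys.argv[1]);print(c["origin"],robot.observe()["tool_pos"],robot.observe()["tool_rot"])
for k in sys.argv[2:]:
    for m in robot.mark_of(k,c)[:2]: print(k,np.round(m["centre"]),round(m["p"],2),at_z(c,m["centre"],Z[k]))
E
python3 -m pendant '{"linear":[[-60,160,-50],[-60,160,-50],[-60,160,-50],[-60,160,-50],[-60,160,-50],[-60,160,-50],[-60,160,-50]],"yaw":[0,0,0,0,0,0,0]}' 0.61
python3 m.py w1 middle_roll_mid tall_roll_mid flat_roll_mid large_holder cup_b
python3 -m pendant '{"linear":[[0,-370,0],[0,-370,0],[0,-370,0],[0,-370,0],[0,-370,0],[0,-370,0],[0,-370,0],[0,-370,0],[0,-370,0],[0,-370,0],[0,-370,0]],"yaw":[0,0,0,0,0,0,0,0,0,0,0]}'
python3 m.py w2 wide_roll_mid medium_holder small_holder large_holder cup_a
```

```text
time_s: 1.73
tool_pos: [0.5, 0.1599, 0.2974]
tool_rot: [-0.001, 1.571, 0.001]
contact_force: [-0.1, -1.1, 0.4]
width: 0.806
[0.4984 0.237  0.4449] [0.5001 0.1592 0.297 ] [-0.0004  1.5714 -0.0004]
large_holder [216. 271.] 0.88 [0.4314 0.0818 0.    ]
cup_b [144. 334.] 0.75 [0.5196 0.183  0.    ]
time_s: 2.95
tool_pos: [0.4991, -0.2129, 0.2967]
tool_rot: [0.004, 1.572, -0.004]
contact_force: [0.3, 0.0, 0.1]
width: 0.811
[ 0.4983 -0.1359  0.4442] [ 0.4993 -0.2115  0.2968] [ 0.003   1.5723 -0.0024]
medium_holder [237. 282.] 0.64 [ 0.444  -0.3221  0.    ]
small_holder [ 94. 250.] 0.8 [ 0.4097 -0.1248  0.    ]
cup_a [173. 367.] 0.79 [ 0.5636 -0.2285  0.    ]
```

View pics/w1.png

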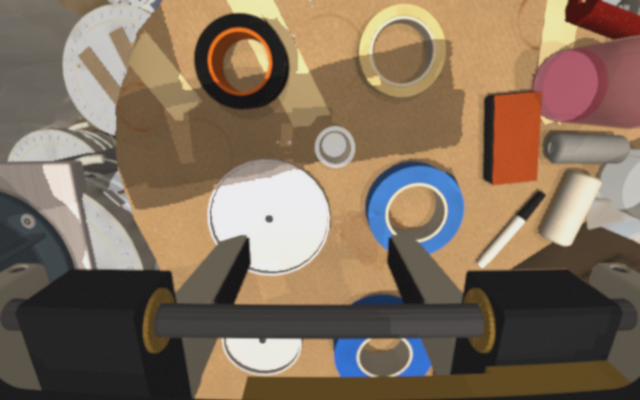

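View pics/w2.png

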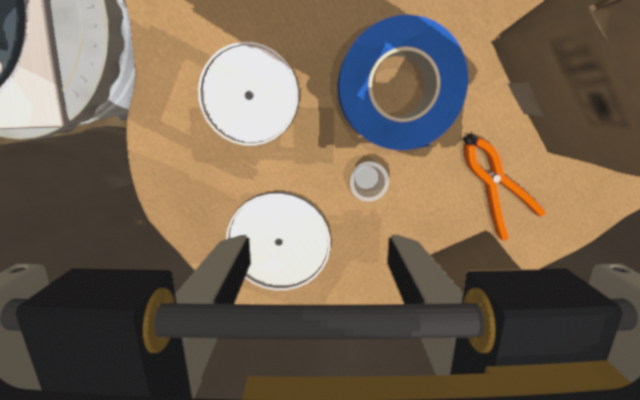

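Pictures viewed: 5.
- **w1:** rolls show clearly, top ellipse centres (col,row): tall (241,60), flat (402,50), middle (417,212). The large pan's screw is at (269,219).
- **w2:** wide hole at (404,85), small pan's screw at (249,95), medium pan's screw at (278,242).

I'll triangulate these from the known heights.

```bash
python3 - <<'E'
from h import *
np.set_printoptions(precision=4,suppress=True)
c=robot.capture("wrist")
for n,rc,z in(("wide",(85,404),.05),("small",(95,249),.005),("med",(242,278),.005)): print(n,at_z(c,rc,z))
s=robot.observe(); A=att(c); T=R.from_rotvec(s["tool_rot"]).as_matrix()
c["attitude"]=R.from_rotvec([-.0004,1.5714,-.0004]).as_matrix()@T.T@A; c["origin"]=[.4984,.237,.4449]
for n,rc,z in(("large",(219,269),.005),("tall",(60,241),.05),("flat",(50,402),.025),("middle",(212,417),.036)): print(n,at_z(c,rc,z))
E
```

```text
wide [ 0.5955 -0.1131  0.05  ]
small [ 0.41   -0.1233  0.005 ]
med [ 0.4404 -0.3252  0.005 ]
large [0.4289 0.0795 0.005 ]
tall [0.4118 0.2834 0.05  ]
flat [0.5969 0.2977 0.025 ]
middle [0.6266 0.1001 0.036 ]
```

```bash
cat >> h.py <<'E'
from scipy.optimize import least_squares
t=np.linspace(0,2*np.pi,72,endpoint=False)
def hullcen(p):
    h=cv2.convexHull(np.float32(p).reshape(-1,1,2));m=cv2.moments(h);return np.array([m["m10"],m["m01"]])/m["m00"],m["m00"]
def fit(c,lo,hi,x0,r,z0,h,pad=1.15):
    """centre of a ring: hull of its colour mask against the projected cylinder's hull"""
    cyl=lambda q,k=1:proj(c,np.vstack([np.c_[q[0]+k*r*np.cos(t),q[1]+k*r*np.sin(t),0*t+z] for z in(z0,z0+h)]))
    hsv=cv2.cvtColor(c["color"],cv2.COLOR_RGB2HSV);m=cv2.inRange(hsv,np.array(lo),np.array(hi))
    g=np.zeros_like(m);cv2.fillConvexPoly(g,cv2.convexHull(np.int32(cyl(x0,pad))),255)
    m=cv2.morphologyEx(m&g,cv2.MORPH_OPEN,np.ones((3,3)))
    n,l,st,_=cv2.connectedComponentsWithStats(m);b=l==1+np.argmax(st[1:,4])
    cc,a=hullcen(np.argwhere(b)[:,::-1])
    s=least_squares(lambda q:hullcen(cyl(q))[0]-cc,x0,diff_step=1e-3)
    return s.x,a/hullcen(cyl(s.x))[1]
BLUE=([98,110,30],[125,255,255]);BLACK=([0,0,0],[180,255,60]);CREAM=([18,30,120],[35,150,255])
E
python3 - <<'E'
from h import *
c=robot.capture("wrist");print(fit(c,*BLUE,[.595,-.118],.074,0,.05))
c=robot.capture("side");print(fit(c,*BLUE,[.595,-.118],.074,0,.05))
print(fit(c,*BLUE,[.625,.099],.063,0,.036))
print(fit(c,*BLACK,[.411,.283],.052,0,.05,1.3))
E
```

```text
(array([ 0.59492289, -0.11637667]), 0.9665968362032816)
(array([ 0.59614145, -0.11660587]), 0.9332934750269305)
(array([0.62694511, 0.09836617]), 0.9273937210551294)
(array([0.41102213, 0.2809346 ]), 0.9391343122711178)
```

```bash
python3 -m pendant '{"linear":[[0,95,45],[0,95,45],[0,95,45],[60,95,45],[100,95,45],[140,95,45],[180,95,45],[200,95,45],[200,95,45]],"yaw":[0,0,0,0,0,0,0,0,0]}' 0.61
python3 m.py w3 wide_roll_mid small_holder
```

```text
time_s: 4.15
tool_pos: [0.5415, -0.1142, 0.0916]
tool_rot: [0.002, 1.581, 0.002]
contact_force: [-0.3, -0.2, -1.7]
width: 0.803
[ 0.5415 -0.0375  0.2393] [ 0.5432 -0.1148  0.0952] [0.0011 1.5768 0.0009]
small_holder [222. 150.] 0.73 [ 0.4076 -0.1258  0.    ]
```

```bash
python3 -c "
from h import *
print(robot.observe())"
```

```text
{'time_s': 4.3, 'joints': array([-2.91935049e-01,  5.43479377e-01,  1.74341877e+00, -6.22546583e-04,
        8.53197203e-01, -2.91228602e-01]), 'joint_velocities': array([-0.00249448, -0.02662024, -0.01376127,  0.00039547, -0.00404271,
       -0.00157568]), 'joint_torque': array([ 2.25522456e-02, -5.14277101e+01, -2.11559075e+01,  4.87198750e-02,
        1.69823086e-02, -1.08675315e-03]), 'tool_pos': array([ 0.54575048, -0.11558191,  0.09913427]), 'tool_rot': array([-4.57426069e-04,  1.56949701e+00, -9.24537549e-04]), 'contact_force': array([0.50099437, 0.11199862, 1.8090893 ]), 'ft_torque': array([-0.01692604, -0.00495345,  0.05966166]), 'width': 0.8045185342552523}
```

```bash
python3 -m pendant '{"linear":[[20,-1,-2],[40,-1,-2],[56,-1,-2],[63,-1,-2],[63,-1,-2],[63,-1,-2]],"yaw":[0,0,0,0,0,0]}'
python3 -m pendant '{"linear":[[0,0,0],[0,0,0],[0,0,0],[0,0,0],[0,0,0],[0,0,0]],"yaw":[0,0,0,0,0,0]}' -1
python3 -m pendant '{"linear":[[-10,0,0],[-30,0,0],[-55,0,0],[-75,0,0],[-85,0,0],[-85,0,0],[-85,0,0]],"yaw":[0,0,0,0,0,0,0]}'
python3 m.py w4 large_holder
```

```text
time_s: 4.8
tool_pos: [0.5448, -0.1169, 0.0379]
tool_rot: [-0.001, 1.567, -0.001]
contact_force: [0.3, 0.2, 1.3]
width: 0.805
time_s: 5.3
tool_pos: [0.5449, -0.1169, 0.0382]
tool_rot: [-0.001, 1.567, -0.001]
contact_force: [-1.9, -0.0, 4.9]
width: 0.505
time_s: 5.88
tool_pos: [0.5444, -0.1167, 0.123]
tool_rot: [-0.001, 1.567, -0.001]
contact_force: [0.2, 0.7, -2.3]
width: 0.504
[ 0.5424 -0.0394  0.2703] [ 0.544  -0.1166  0.1223] [-0.0007  1.5685 -0.0011]
```

View pics/w4.png

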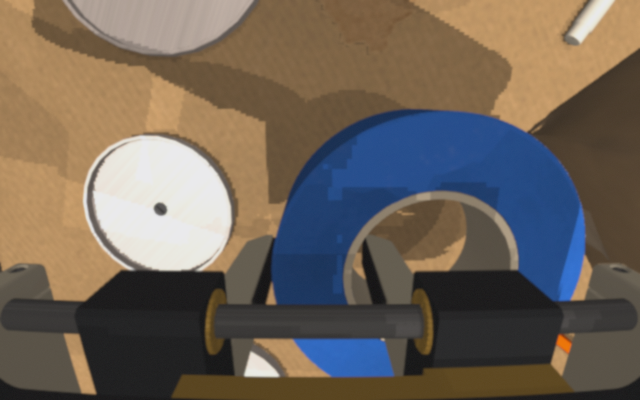

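Pictures viewed: 6. The wide roll is held level, with its hole centre at about (433,265).

```bash
python3 -m pendant '{"linear":[[0,12,-10],[0,36,-31],[0,66,-56],[0,98,-84],[0,130,-111],[0,160,-137],[0,182,-156],[0,193,-166],[0,197,-169],[0,197,-169],[0,197,-169]],"yaw":[0,0,0,0,0,0,0,0,0,0,0]}'
python3 - <<'E'
from h import *
c=robot.capture("wrist");print(robot.mark_of("large_holder",c)[:1]);save(c,"w5")
c=robot.capture("side");save(c,"s5")
s=robot.observe();print(s["tool_pos"],s["tool_rot"])
print(fit(c,*BLUE,[.427,.08],.074,s["tool_pos"][2]-.038,.05,1.3))
m=robot.mark_of("large_holder",c)[0];print(m,at_z(c,m["centre"],0))
E
```

```text
time_s: 6.9
tool_pos: [0.3755, 0.0801, 0.1213]
tool_rot: [-0.001, 1.569, -0.001]
contact_force: [-0.2, 0.9, -1.0]
width: 0.498
[]
[0.37562493 0.07979432 0.12132273] [ 2.37677497e-04  1.56927164e+00 -1.91207394e-03]
(array([0.42998457, 0.08588441]), 0.8623772028339662)
{'centre': [227.7, 362.8], 'p': 0.85} [4.25634757e-01 8.20300682e-02 1.11022302e-16]
```

View pics/w5.png

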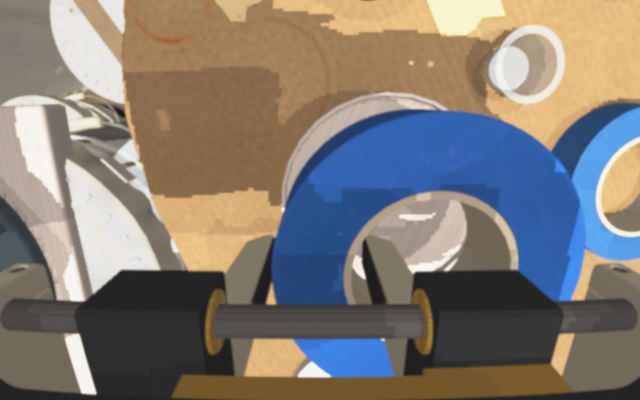

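```bash
python3 - <<'E'
from h import *
c=robot.capture("wrist")
for q in([.427,.0805],[.431,.080],[.423,.082]):
    p=proj(c,np.c_[q[0]+.085*np.cos(t),q[1]+.085*np.sin(t),0*t+.012]);i=p[:,1].argmin();print(q,p[i],p[:,0].min(),p[p[:,0].argmin()])
E
```

```text
[0.427, 0.0805] [389.4239471   90.68923331] 278.32977159134504 [278.32977159 200.90077249]
[0.431, 0.08] [394.75168758  91.43046747] 283.3099997660711 [283.30999977 201.48631794]
[0.423, 0.082] [384.14489174  88.54686878] 273.29852306250024 [273.29852306 199.12257453]
```

```bash
python3 -m pendant '{"linear":[[10,-1,3],[28,-1,3],[48,-1,3],[64,-1,3],[73,-1,3],[78,-1,3],[78,-1,3],[78,-1,3]],"yaw":[0,0,0,0,0,0,0,0]}'
python3 -m pendant '{"linear":[[0,0,0],[0,0,0],[0,0,0],[0,0,0]],"yaw":[0,0,0,0]}' 0.61
python3 -m pendant '{"linear":[[-15,0,0],[-50,0,0],[-90,0,0],[-100,0,0],[-100,0,0]],"yaw":[0,0,0,0,0]}'
python3 - <<'E'
from h import *
s=robot.observe();print(s["tool_pos"],s["tool_rot"])
c=robot.capture("wrist");save(c,"w6");print(fit(c,*BLUE,[.43,.079],.074,.004,.05))
c=robot.capture("scene");save(c,"c6");print(fit(c,*BLUE,[.43,.079],.074,.004,.05));print(fit(c,*BLUE,[.625,.099],.063,0,.036))
E
```

```text
time_s: 7.82
tool_pos: [0.3788, 0.0788, 0.0437]
tool_rot: [0.0, 1.569, -0.002]
contact_force: [-0.6, 0.6, -1.8]
width: 0.501
time_s: 8.15
tool_pos: [0.3791, 0.0788, 0.0441]
tool_rot: [0.0, 1.568, -0.002]
contact_force: [1.1, -1.3, -0.1]
width: 0.734
time_s: 8.57
tool_pos: [0.3804, 0.0791, 0.1469]
tool_rot: [0.001, 1.562, -0.001]
contact_force: [0.7, -0.5, -0.1]
width: 0.81
[0.38039576 0.07908332 0.1468856 ] [ 7.49385972e-04  1.56190732e+00 -1.35360884e-03]
(array([0.42929733, 0.07889096]), 0.9626829321957281)
(array([0.43026436, 0.08247049]), 0.8748235753164414)
(array([0.63593442, 0.11179272]), 0.6970758304995777)
```

View pics/c6.png

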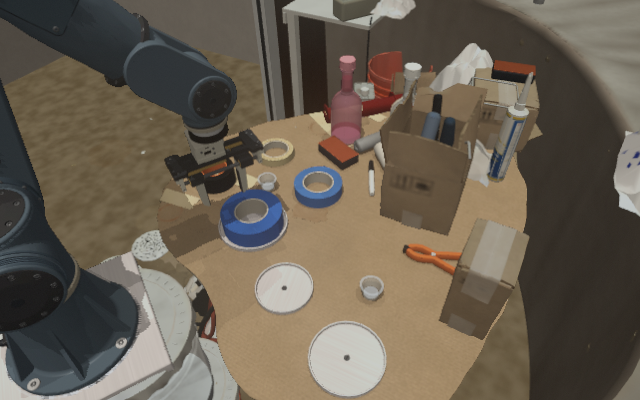

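Pictures viewed: 8. The wide roll sits flat in the large pan at (252,218), centre (0.429, 0.079). The cups and the block are undisturbed. Middle roll next.

```bash
python3 -m pendant '{"linear":[[0,20,197],[0,20,197],[0,20,197],[10,20,197],[20,20,197],[30,20,197],[40,20,197],[40,20,197],[40,20,197]],"yaw":[0,0,0,0,0,0,0,0,0]}' 0.29
python3 - <<'E'
from h import *
s=robot.observe();print(s["tool_pos"],s["tool_rot"])
c=robot.capture("side");save(c,"s7");print(fit(c,*BLUE,[.625,.099],.063,0,.036))
c=robot.capture("wrist");save(c,"w7");print(fit(c,*BLUE,[.625,.099],.063,0,.036));print(robot.mark_of("middle_roll_mid",c))
print(robot.observe()["tool_pos"])
E
```

```text
time_s: 9.42
tool_pos: [0.5743, 0.0984, 0.1035]
tool_rot: [0.0, 1.57, -0.002]
contact_force: [-0.8, 0.3, -0.4]
width: 0.648
[0.57428002 0.09844587 0.10347035] [ 1.55945166e-04  1.57041169e+00 -1.98869536e-03]
(array([0.62681371, 0.09864677]), 0.9276909663025965)
(array([0.62617785, 0.09956861]), 0.9621706627566299)
[]
[0.57559413 0.09858667 0.10537734]
```

```bash
python3 -m pendant '{"linear":[[20,0,1],[45,0,1],[64,0,1],[74,0,1],[74,0,1],[74,0,1]],"yaw":[0,0,0,0,0,0]}'
python3 -m pendant '{"linear":[[0,0,0],[0,0,0],[0,0,0],[0,0,0],[0,0,0],[0,0,0]],"yaw":[0,0,0,0,0,0]}' -1
python3 -m pendant '{"linear":[[-10,0,0],[-30,0,0],[-55,0,0],[-75,0,0],[-90,0,0],[-100,0,0],[-100,0,0],[-100,0,0]],"yaw":[0,0,0,0,0,0,0,0]}'
```

```text
time_s: 10.07
tool_pos: [0.5771, 0.0986, 0.0321]
tool_rot: [0.0, 1.566, -0.002]
contact_force: [-1.1, 0.6, 0.7]
width: 0.646
time_s: 10.57
tool_pos: [0.5773, 0.0986, 0.0323]
tool_rot: [0.0, 1.566, -0.002]
contact_force: [-0.7, 0.2, 3.0]
width: 0.282
time_s: 11.23
tool_pos: [0.5766, 0.0986, 0.1324]
tool_rot: [0.001, 1.566, -0.002]
contact_force: [-0.0, 0.6, -1.4]
width: 0.283
```

```bash
python3 -m pendant '{"linear":[[0,-12,-5],[0,-38,-17],[0,-72,-32],[0,-106,-47],[0,-140,-61],[0,-174,-76],[0,-208,-91],[0,-242,-106],[0,-276,-121],[0,-310,-136],[0,-344,-151],[0,-374,-164]],"yaw":[0,0,0,0,0,0,0,0,0,0,0,0]}'
python3 -m pendant '{"linear":[[0,-22,-10],[0,-38,-16],[0,-45,-20],[0,-47,-21],[0,-47,-21]],"yaw":[0,0,0,0,0]}'
python3 - <<'E'
from h import *
s=robot.observe();print(s["tool_pos"],s["tool_rot"])
c=robot.capture("wrist");save(c,"w8")
for q in([.441,-.325],[.441,-.328]):
    p=proj(c,np.c_[q[0]+.074*np.cos(t),q[1]+.074*np.sin(t),0*t+.012]);i=p[:,1].argmin();print(q,p[i],p[p[:,0].argmin()],p[p[:,0].argmax()])
E
```

```text
time_s: 12.23
tool_pos: [0.4098, -0.2769, 0.1308]
tool_rot: [0.002, 1.567, -0.001]
contact_force: [0.5, 0.4, -1.2]
width: 0.282
time_s: 12.65
tool_pos: [0.3882, -0.3235, 0.1301]
tool_rot: [0.003, 1.568, -0.001]
contact_force: [0.1, 0.1, -1.5]
width: 0.282
[ 0.38816743 -0.32353158  0.13014753] [ 3.01961351e-03  1.56798641e+00 -1.06213834e-03]
[0.441, -0.325] [387.57523573 108.92413966] [294.26267215 200.65597971] [470.52919898 192.6580599 ]
[0.441, -0.328] [387.39046263 112.87808951] [294.34469501 204.10292398] [470.09546323 196.10143582]
```

View pics/w8.png

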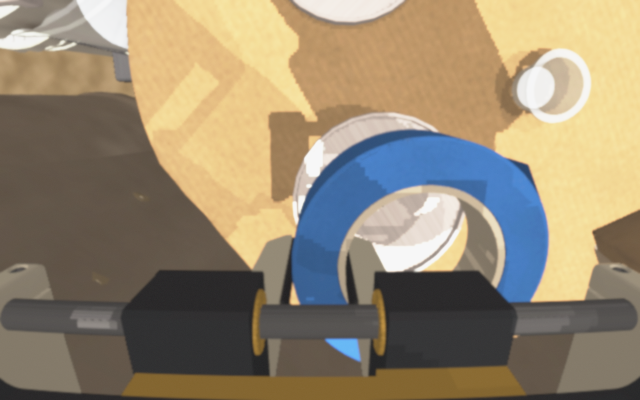

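Pictures viewed: 9. The middle roll is held level above the medium pan. The visible rim (top (385,112), left (294,200)) puts the pan at about (0.441, -0.3265).

```bash
python3 -m pendant '{"linear":[[10,-3,3],[30,-3,3],[55,-3,3],[75,-3,3],[86,-3,3],[93,-3,3],[93,-3,3],[93,-3,3]],"yaw":[0,0,0,0,0,0,0,0]}'
python3 -m pendant '{"linear":[[0,0,0],[0,0,0],[0,0,0],[0,0,0]],"yaw":[0,0,0,0]}' 0.29
python3 -m pendant '{"linear":[[-15,0,0],[-50,0,0],[-90,0,0],[-110,0,0],[-110,0,0],[-110,0,0]],"yaw":[0,0,0,0,0,0]}'
python3 - <<'E'
from h import *
s=robot.observe();print(s["tool_pos"],s["tool_rot"])
c=robot.capture("wrist");save(c,"w9");print(fit(c,*BLUE,[.441,-.3265],.063,.004,.036))
c=robot.capture("side");print(fit(c,*BLACK,[.411,.283],.052,0,.05,1.3));print(robot.mark_of("flat_roll_mid",c)[:1],fit(c,*CREAM,[.597,.296],.052,0,.025,1.3))
E
```

```text
time_s: 13.37
tool_pos: [0.3923, -0.3259, 0.0374]
tool_rot: [0.002, 1.568, -0.0]
contact_force: [-0.0, 0.0, -1.5]
width: 0.278
time_s: 13.7
tool_pos: [0.3925, -0.326, 0.0377]
tool_rot: [0.001, 1.567, -0.001]
contact_force: [-0.1, 0.3, 0.5]
width: 0.512
time_s: 14.2
tool_pos: [0.3924, -0.3264, 0.1487]
tool_rot: [-0.0, 1.565, -0.002]
contact_force: [-0.1, 1.0, 0.3]
width: 0.645
[ 0.39238882 -0.32639928  0.14869208] [-2.27940392e-04  1.56518174e+00 -2.06470213e-03]
(array([ 0.44082402, -0.32422917]), 0.9525722221564136)
(array([0.41125217, 0.28132268]), 0.930200615304345)
[{'centre': [292.3, 304.9], 'p': 0.77}] (array([0.59760397, 0.28418745]), 1.2376398625558065)
```

View pics/w9.png

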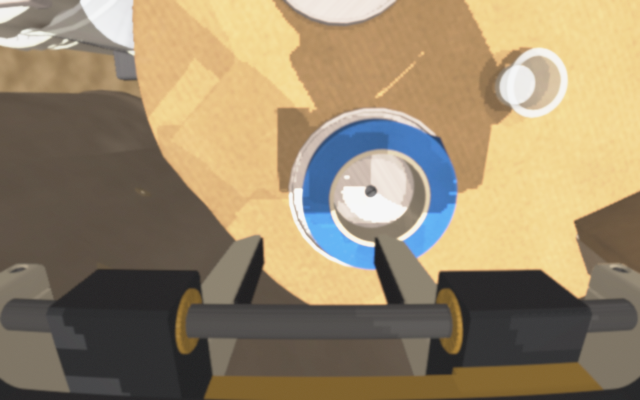

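Pictures viewed: 10. The middle roll is in the medium pan, and its screw is visible at (371,190), inside the hole. Tall roll next.

```bash
python3 -m pendant '{"linear":[[0,400,-10],[0,400,-10],[0,400,-10],[0,400,-10],[0,400,-10],[0,400,-10],[0,400,-10],[0,400,-10],[0,400,-10],[0,400,-10],[0,400,-10],[0,400,-10]],"yaw":[0,0,0,0,0,0,0,0,0,0,0,0]}' 0.29
python3 -m pendant '{"linear":[[0,208,-10],[0,208,-10],[0,208,-10],[0,208,-10],[0,208,-10],[0,208,-10],[0,208,-10],[0,208,-10]],"yaw":[0,0,0,0,0,0,0,0]}'
python3 - <<'E'
from h import *
c=robot.capture("wrist");save(c,"w10");print(fit(c,*BLACK,[.411,.282],.052,0,.05,1.2))
s=robot.observe();print(s["tool_pos"],s["tool_rot"])
E
```

```text
time_s: 15.35
tool_pos: [0.3814, 0.0753, 0.1464]
tool_rot: [-0.0, 1.57, 0.003]
contact_force: [-0.5, -0.7, 0.2]
width: 0.641
time_s: 16.02
tool_pos: [0.3711, 0.2819, 0.1461]
tool_rot: [-0.001, 1.572, 0.001]
contact_force: [0.6, 0.2, -0.0]
width: 0.647
(array([0.41017632, 0.2806331 ]), 0.991618474238881)
[0.3712713  0.28161403 0.14624214] [3.68200715e-04 1.57141238e+00 7.30608255e-04]
```

```bash
python3 -m pendant '{"linear":[[25,-1,0],[55,-1,0],[85,-1,0],[102,-1,0],[109,-1,0],[109,-1,0],[109,-1,0]],"yaw":[0,0,0,0,0,0,0]}'
python3 -m pendant '{"linear":[[0,0,0],[0,0,0],[0,0,0],[0,0,0],[0,0,0],[0,0,0]],"yaw":[0,0,0,0,0,0]}' -1
python3 -m pendant '{"linear":[[-10,0,0],[-30,0,0],[-55,0,0],[-80,0,0],[-100,0,0],[-110,0,0],[-110,0,0],[-110,0,0]],"yaw":[0,0,0,0,0,0,0,0]}'
```

```text
time_s: 16.65
tool_pos: [0.3717, 0.2801, 0.0378]
tool_rot: [0.001, 1.571, -0.0]
contact_force: [0.1, -0.1, 0.3]
width: 0.644
time_s: 17.15
tool_pos: [0.3719, 0.2802, 0.0381]
tool_rot: [0.001, 1.571, 0.0]
contact_force: [-0.6, 0.1, 5.0]
width: 0.302
time_s: 17.82
tool_pos: [0.3717, 0.28, 0.148]
tool_rot: [0.002, 1.571, 0.0]
contact_force: [0.5, -0.4, -1.8]
width: 0.304
```

```bash
python3 -m pendant '{"linear":[[0,-12,0],[0,-38,0],[0,-72,0],[0,-106,0],[0,-140,0],[0,-174,0],[0,-208,0],[0,-242,0],[0,-276,0],[0,-310,0],[0,-340,0],[0,-365,0]],"yaw":[0,0,0,0,0,0,0,0,0,0,0,0]}'
python3 -m pendant '{"linear":[[0,-16,0],[0,-24,0],[0,-28,0],[0,-30,0],[0,-30,0],[0,-30,0]],"yaw":[0,0,0,0,0,0]}'
python3 - <<'E'
from h import *
c=robot.capture("wrist");save(c,"w11");s=robot.observe();print(s["tool_pos"],s["tool_rot"])
for q in([.410,-.1235],[.410,-.1265]):
    p=proj(c,np.c_[q[0]+.063*np.cos(t),q[1]+.063*np.sin(t),0*t+.012]);i=p[:,1].argmin();print(q,p[i],p[p[:,0].argmin()],p[p[:,0].argmax()])
E
```

```text
time_s: 18.82
tool_pos: [0.37, -0.0871, 0.1465]
tool_rot: [0.003, 1.573, -0.0]
contact_force: [0.4, 1.0, -1.1]
width: 0.304
time_s: 19.32
tool_pos: [0.3698, -0.1163, 0.1463]
tool_rot: [0.002, 1.573, 0.001]
contact_force: [0.7, -0.4, -0.5]
width: 0.304
[ 0.36983082 -0.11631671  0.14633816] [2.04967770e-03 1.57301253e+00 9.49999637e-04]
[0.41, -0.1235] [368.6323053  129.29476661] [294.60579013 201.70687764] [436.6985432  195.68934644]
[0.41, -0.1265] [368.49996793 132.92852212] [294.6764085  204.95097268] [436.37316773 198.94505451]
```

View pics/w11.png

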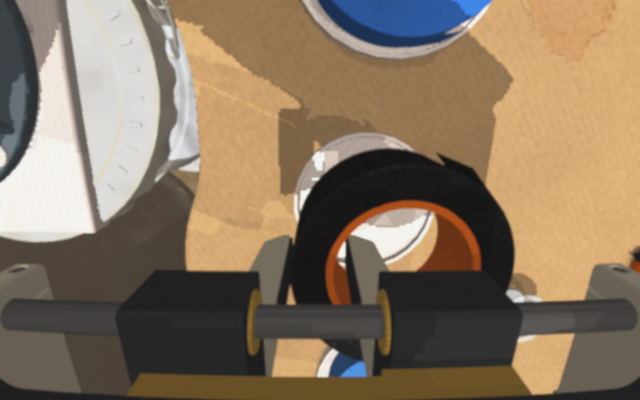

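Pictures viewed: 11. The rim top at (366,132) puts the small pan at about (0.410, -0.1255).

```bash
python3 -m pendant '{"linear":[[0,-4,1],[12,-10,1],[35,-10,1],[62,-10,1],[84,-10,1],[97,-10,1],[103,-10,1],[103,-10,1],[103,-10,1]],"yaw":[0,0,0,0,0,0,0,0,0]}'
python3 -m pendant '{"linear":[[0,0,0],[0,0,0],[0,0,0],[0,0,0]],"yaw":[0,0,0,0]}' 0.29
python3 -m pendant '{"linear":[[-15,0,0],[-50,0,0],[-90,0,0],[-110,0,0],[-110,0,0],[-110,0,0]],"yaw":[0,0,0,0,0,0]}'
python3 - <<'E'
from h import *
s=robot.observe();print(s["tool_pos"],s["tool_rot"])
c=robot.capture("wrist");save(c,"w12");print(fit(c,*BLACK,[.410,-.1255],.052,.004,.05,1.1))
c=robot.capture("scene");print(fit(c,*BLACK,[.410,-.1255],.052,.004,.05,1.2))
E
```

```text
time_s: 20.12
tool_pos: [0.3708, -0.1261, 0.0435]
tool_rot: [0.002, 1.573, 0.001]
contact_force: [-0.2, 0.0, -0.8]
width: 0.301
time_s: 20.45
tool_pos: [0.3711, -0.1262, 0.0439]
tool_rot: [0.001, 1.572, 0.001]
contact_force: [0.2, 0.3, -0.1]
width: 0.539
time_s: 20.95
tool_pos: [0.3717, -0.1265, 0.1546]
tool_rot: [0.0, 1.57, 0.0]
contact_force: [0.2, 0.4, -0.2]
width: 0.643
[ 0.37166025 -0.12649818  0.15456767] [3.53316109e-04 1.56964414e+00 1.44890515e-04]
(array([ 0.40864087, -0.12652958]), 0.9674447512829217)
(array([ 0.41076837, -0.12598648]), 0.9230753318883169)
```

View pics/w12.png

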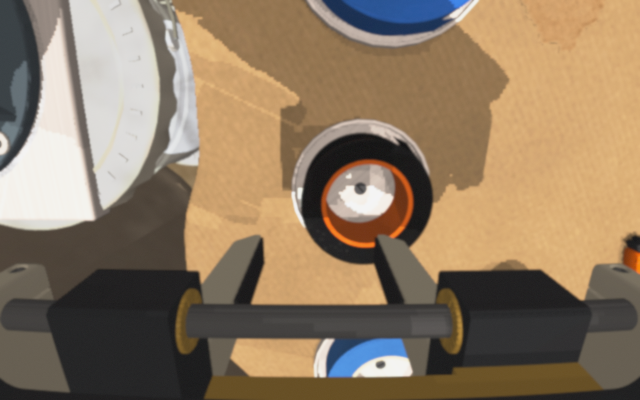

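Pictures viewed: 12. The tall roll is in the small pan, centre about (0.410, -0.126). Flat roll next.

```bash
python3 -m pendant '{"linear":[[0,421,185],[0,421,185],[0,421,185],[0,421,185],[0,421,185],[0,421,185],[0,421,185],[0,421,185],[0,421,185],[0,421,185],[0,421,185],[0,421,185]],"yaw":[0,0,0,0,0,0,0,0,0,0,0,0]}' 0.18
python3 - <<'E'
from h import *
s=robot.observe();print(s["tool_pos"],s["tool_rot"])
E
python3 -m pendant '{"linear":[[0,10,4],[0,10,4],[0,10,4]],"yaw":[0,0,0]}'
python3 - <<'E'
from h import *
c=robot.capture("wrist");save(c,"w13");s=robot.observe();print(s["tool_pos"],s["tool_rot"])
print([(m["centre"],m["p"],at_z(c,m["centre"],.0125)) for m in robot.mark_of("flat_roll_mid",c)[:1]])
im=cv2.cvtColor(c["color"],cv2.COLOR_RGB2BGR)
for z,r in((.025,.052),(.025,.0285),(0,.052)): cv2.polylines(im,[np.int32(proj(c,np.c_[.5975+r*np.cos(t),.296+r*np.sin(t),0*t+z]))],True,(0,0,255))
cv2.imwrite("pics/w13b.png",im)
E
```

```text
time_s: 22.05
tool_pos: [0.5567, 0.3, 0.1509]
tool_rot: [-0.0, 1.574, 0.004]
contact_force: [0.7, 0.4, 0.4]
width: 0.592
[0.55669148 0.30002251 0.15091372] [-2.52869735e-04  1.57416531e+00  4.34011525e-03]
time_s: 22.3
tool_pos: [0.5599, 0.3096, 0.149]
tool_rot: [-0.002, 1.577, 0.004]
contact_force: [0.4, -0.5, 0.7]
width: 0.592
[0.56002864 0.30918764 0.14956938] [-1.14068804e-03  1.57623150e+00  3.39557784e-03]
[]
```

View pics/w13b.png

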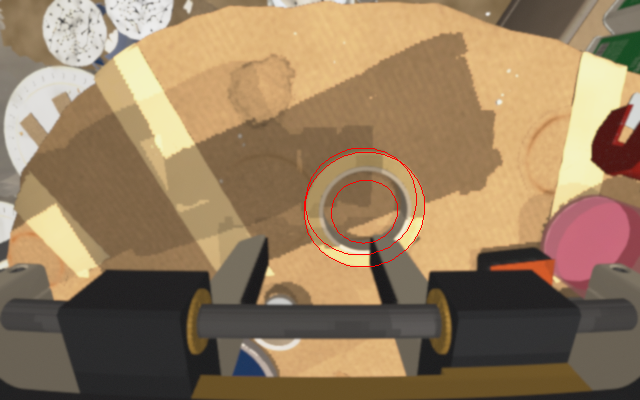

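Pictures viewed: 13. The overlaid circle for (0.5975, 0.296) matches the roll's outer edge to within a few pixels. I'll zoom in once for the fine fit.

```bash
python3 - <<'E'
from h import *
c=robot.capture("wrist");s=robot.observe();print(s["tool_pos"],s["tool_rot"])
im=cv2.cvtColor(c["color"],cv2.COLOR_RGB2BGR)[130:290,270:450]
im=cv2.resize(im,None,fx=4,fy=4,interpolation=cv2.INTER_CUBIC)
im=cv2.convertScaleAbs(im,alpha=1.5,beta=-20)
q=proj(c,np.c_[.5975+.052*np.cos(t),.295+.052*np.sin(t),0*t+.025])
for p in q: cv2.circle(im,tuple(int(v) for v in (p-[270,130])*4+2),1,(0,0,255),-1)
cv2.imwrite("pics/w14.png",im[:600])
E
```

```text
[0.56037968 0.30902661 0.15050226] [-1.00851110e-04  1.57500484e+00  3.34868569e-03]
```

View pics/w14.png

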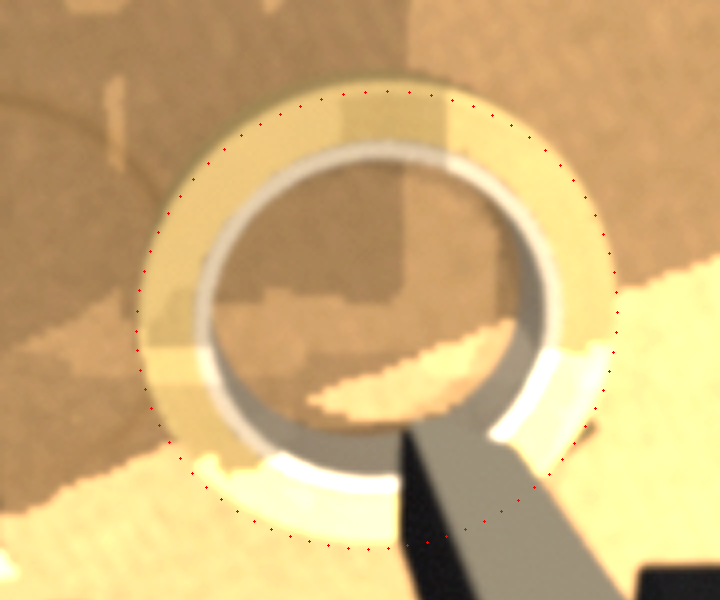

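Pictures viewed: 14. The roll's edges fit (0.5975, 0.2965).

```bash
python3 -m pendant '{"linear":[[0,-12,-3],[25,-12,-3],[60,-12,-3],[90,-12,-3],[112,-12,-3],[124,-12,-3],[127,-12,-3],[127,-12,-3],[127,-12,-3]],"yaw":[0,0,0,0,0,0,0,0,0]}'
python3 -m pendant '{"linear":[[0,0,0],[0,0,0],[0,0,0],[0,0,0],[0,0,0],[0,0,0]],"yaw":[0,0,0,0,0,0]}' -1
python3 -m pendant '{"linear":[[-10,0,0],[-30,0,0],[-55,0,0],[-80,0,0],[-105,0,0],[-125,0,0],[-135,0,0],[-135,0,0],[-135,0,0]],"yaw":[0,0,0,0,0,0,0,0,0]}'
```

```text
time_s: 23.2
tool_pos: [0.5577, 0.2974, 0.0249]
tool_rot: [0.001, 1.573, 0.004]
contact_force: [0.7, -0.8, 0.1]
width: 0.588
time_s: 23.7
tool_pos: [0.5578, 0.2975, 0.0252]
tool_rot: [0.001, 1.573, 0.004]
contact_force: [-1.4, -0.4, 3.3]
width: 0.27
time_s: 24.45
tool_pos: [0.5578, 0.297, 0.1599]
tool_rot: [0.001, 1.573, 0.004]
contact_force: [-0.6, 0.1, -1.3]
width: 0.274
```

```bash
python3 -m pendant '{"linear":[[0,-12,-5],[0,-38,-17],[0,-72,-32],[0,-106,-47],[0,-140,-62],[0,-174,-77],[0,-208,-92],[0,-242,-107],[0,-276,-122],[0,-310,-138],[0,-344,-153],[0,-374,-166]],"yaw":[0,0,0,0,0,0,0,0,0,0,0,0]}'
python3 -m pendant '{"linear":[[0,-20,-10],[0,-36,-17],[0,-43,-20],[0,-46,-21],[0,-46,-21],[0,-46,-21]],"yaw":[0,0,0,0,0,0]}'
python3 - <<'E'
from h import *
c=robot.capture("wrist");save(c,"w15");s=robot.observe();print(s["tool_pos"],s["tool_rot"])
im=cv2.cvtColor(c["color"],cv2.COLOR_RGB2BGR)
z=s["tool_pos"][2]
cs=[s["tool_pos"][0]+.0405,s["tool_pos"][1]-.001]
for q,z,r in((cs,z,.052),(cs,z,.0285),([.41,-.126],.054,.052)): cv2.polylines(im,[np.int32(proj(c,np.c_[q[0]+r*np.cos(t),q[1]+r*np.sin(t),0*t+z]))],True,(0,0,255))
cv2.imwrite("pics/w15b.png",im)
E
```

```text
time_s: 25.45
tool_pos: [0.3905, -0.0786, 0.158]
tool_rot: [0.001, 1.576, 0.004]
contact_force: [1.8, -0.1, 0.2]
width: 0.274
time_s: 25.95
tool_pos: [0.3698, -0.124, 0.1576]
tool_rot: [0.001, 1.576, 0.005]
contact_force: [0.7, 0.7, -0.8]
width: 0.274
[ 0.3698596  -0.1239279   0.15773504] [8.52512445e-04 1.57597008e+00 5.27139234e-03]
```

View pics/w15b.png

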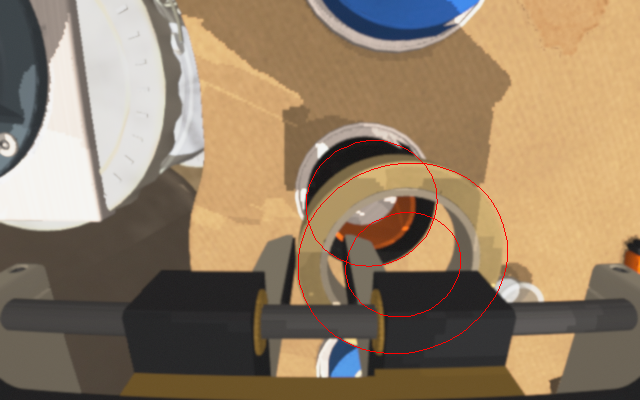

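```bash
python3 - <<'E'
from h import *
c=robot.capture("wrist");s=robot.observe();p=s["tool_pos"]
for n,dx,dy,h,r in(("wide",.0515,0,.012,.074),("mid",.05,.0005,.004,.063),("tall",.039,.0005,.012,.052),("flat",.0405,-.001,0,.052)):
    q=proj(c,np.c_[p[0]+dx+r*np.cos(t),p[1]+dy+r*np.sin(t),0*t+p[2]+h]);print(n,q[:,1].min(),q[:,0].min(),q[:,0].max())
E
```

```text
wide 111.79927425661772 272.317623907045 589.5959725188538
mid 136.32852676006365 294.3310687436444 552.9816860436413
tall 164.70713664051394 293.03972133475577 518.5902759162841
flat 163.30400581627697 298.03442324771567 507.45344698390693
```

Pictures viewed: 15. The upper edge at row 153 is the roll's visible side wall, since the camera sits beyond the +y edge. So there is no real offset, and I'll lower it.

```bash
python3 -m pendant '{"linear":[[10,-1,0],[30,-1,0],[50,-1,0],[65,-1,0],[72,-1,0],[76,-1,0],[78,-1,0],[78,-1,0],[78,-1,0]],"yaw":[0,0,0,0,0,0,0,0,0]}'
python3 -m pendant '{"linear":[[0,0,0],[0,0,0],[0,0,0],[0,0,0],[0,0,0]],"yaw":[0,0,0,0,0]}' 0.2
python3 -m pendant '{"linear":[[-15,0,0],[-45,0,0],[-80,0,0],[-100,0,0],[-100,0,0],[-100,0,0]],"yaw":[0,0,0,0,0,0]}'
python3 -m pendant '{"linear":[[0,130,0],[0,130,0],[0,130,0],[0,130,0],[0,130,0],[0,130,0]],"yaw":[0,0,0,0,0,0]}'
python3 - <<'E'
from h import *
a=robot.capture("scene");b=robot.capture("side")
cr=[cv2.resize(cv2.cvtColor(x,cv2.COLOR_RGB2BGR),(400,500)) for x in(a["color"][150:400,200:400],b["color"][110:310,240:400])]
cv2.imwrite("pics/f.png",np.hstack(cr))
for c in(a,b):
    for k in("wide_roll_mid","middle_roll_mid","tall_roll_mid","flat_roll_mid","cup_a","sanding_block"):
        for m in robot.mark_of(k,c)[:2]:
            z={"flat_roll_mid":.0665,"cup_a":0,"sanding_block":0}.get(k,Z[k]+.004);print(k,round(m["p"],2),at_z(c,m["centre"],z).round(4))
E
```

```text
time_s: 26.8
tool_pos: [0.3699, -0.1247, 0.0804]
tool_rot: [0.0, 1.575, 0.005]
contact_force: [0.3, -0.5, -1.2]
width: 0.272
time_s: 27.22
tool_pos: [0.37, -0.1248, 0.0805]
tool_rot: [0.0, 1.575, 0.005]
contact_force: [-0.6, 0.3, 1.0]
width: 0.573
time_s: 27.72
tool_pos: [0.3707, -0.1252, 0.181]
tool_rot: [-0.001, 1.573, 0.004]
contact_force: [-0.1, 0.6, -0.7]
width: 0.6
time_s: 28.22
tool_pos: [0.3699, 0.0046, 0.1805]
tool_rot: [-0.002, 1.574, 0.005]
contact_force: [0.2, -0.1, -0.1]
width: 0.601
wide_roll_mid 0.73 [0.4199 0.0793 0.029 ]
middle_roll_mid 0.74 [ 0.4406 -0.3217  0.022 ]
tall_roll_mid 0.7 [ 0.4169 -0.1229  0.029 ]
flat_roll_mid 0.88 [ 0.4121 -0.1252  0.0665]
flat_roll_mid 0.38 [0.4135 0.0164 0.0665]
cup_a 0.61 [ 0.5285  0.1859 -0.    ]
cup_a 0.59 [ 0.5592 -0.2324  0.    ]
sanding_block 0.58 [ 0.7476  0.1872 -0.    ]
wide_roll_mid 0.86 [0.4351 0.0765 0.029 ]
wide_roll_mid 0.67 [0.736  0.2162 0.029 ]
middle_roll_mid 0.57 [ 0.4448 -0.3121  0.022 ]
tall_roll_mid 0.71 [ 0.4128 -0.1249  0.029 ]
flat_roll_mid 0.93 [ 0.4042 -0.1195  0.0665]
cup_a 0.67 [ 0.5509 -0.2444  0.    ]
cup_a 0.63 [0.5259 0.182  0.    ]
sanding_block 0.87 [0.7438 0.1941 0.    ]
```

View pics/f.png

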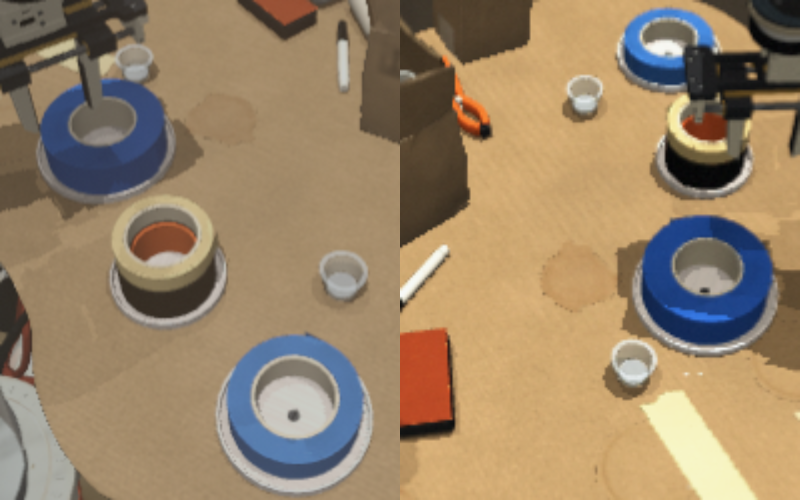

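```bash
python3 - <<'E'
from h import *
c=robot.capture("scene");print(fit(c,*BLUE,[.441,-.325],.063,.004,.036),fit(c,*BLUE,[.43,.079],.074,.004,.05))
for q in([.441,-.3265],):print(proj(c,[[*q,.005]]))
print(robot.observe()["contact_force"]);robot.hand_in()
E
```

```text
(array([ 0.44686793, -0.32021948]), 0.8513567967464737) (array([0.43420448, 0.09396755]), 0.7503274942664859)
[[345.95009706 356.92115521]]
[ 0.23541913 -0.34787611  0.06129894]
the job is handed in; nothing more can be done
```

I put all four rolls away and handed the job in at about 28 s of the 106 s allowed. The arm was clear of everything.

- **Placement:** The wide roll is in the large pan and the middle roll in the medium pan. The tall roll is in the small pan with the flat roll on top of it.
- **Last pictures:** The scene and side views show every roll lying flat inside its pan rim. The flat roll sits squarely on the tall one. Both cups and the sanding block look undisturbed. The contact force at the end was under 0.5 N.
- **Centres after placing:** Wrist-camera fits put the wide, middle and tall rolls within about 3 mm of their pan centres, against 8 mm of clearance. By the arm's own readings, the flat roll was released within 1 mm of the tall roll's centre.
- **Checks that disagreed:**
  - The last scene-camera colour fit was 6–15 mm off for the two blue rolls. Its masks covered only 75–85% of the rolls, so I gave it little weight against the wrist fits and the pictures.
  - The network marks on the placed rolls, cups and block differed between the two cameras by up to about 15 mm.
- **Weak point:** I handed in from the same script that ran that last scene fit, so I did not look again at the middle roll, the one the check put furthest off centre relative to my own estimate (about 6–8 mm).

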